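Unstack the delivery and restock the slide and cover-glass holders

ROBOT

A 7-joint arm with a two-finger parallel gripper is mounted at the origin on the work surface. World frame = base frame: x ahead of the robot, y to its left, z up, the work surface at z = 0. Lengths are in m, angles in rad, forces in N, time in s.
With the tool pointing down it reaches from about 0.35 to 0.9 m from the base axis. Payload 7.2 kg.
Tool frame: the origin (TCP) lies between the finger pads; the fingertips stand 17 mm ahead of it and the grasp point (between the pads) lies 2 mm behind it (manip.nose_length is the distance from the TCP to the fingertips, in m); z points along the fingers, x is the direction in which the jaws open and shut, and the axes are right-handed (so a half turn about z gives the same grasp; the last joint's range is limited). The gripper opens to 88 mm and grips with 3 to 60 N. Pads are 20 mm wide; open, the fingers measure 115 mm over their backs; the gripper's body (75 mm by 178 mm) begins 61 mm behind the grasp point.
Start: joints at [-1.291, 0.411, -0.013, 1.596, 0.006, 1.134, -0.082], TCP at [0.213, 0.588, 0.24] pointing down, gripper open.
Joint ranges: [-2.95, 2.95], [-0.29, 1.99], [-1.47, 1.44], [0.14, 2.54], [-1.03, 4.17], [0.13, 1.85], [-2.86, 2.86]. Speed limits (rad/s): [2.39, 2.39, 3.01, 3.01, 3.14, 3.14, 3.14].

INTERFACE

Orientations are given as a unit quaternion [x, y, z, w].
In Python, from workcell import manip gives the robot as it stands.
- The arm moves only by the tool play_rows, never from a script. Its argument "commands" is text: rows parted by semicolons, each of 5 numbers parted by spaces: the gripper command: -1 is shut, 1 is fully open, values between are in proportion, then the shift along the tool's x, y, z in units of 40 mm (1.0 is 40 mm), then the turn about the tool's z in units of 8 degrees (1.0 is 8 degrees). In form: gripper dx dy dz turn; .... A call has 1 to 10 rows; each row is the pose to reach, as a shift and turn from the pose commanded when the call began, along the tool's axes at that moment; what a row does not reach only later rows make up. A row lasts 1/8 s, in which the tool goes at most 62.5 mm and 10.7 degrees, less where a joint would pass 70% of its speed; a pose out of reach is approached as far as the arm can. A call with a gripper value outside its range is refused whole. The fingers move at their own pace and stop on an object; the grip force is fixed at half the most. Time passes only in rows, so rows that repeat a pose let the fingers close. It gives the time, the measured TCP pose, the force and the opening at its end, in the units of the state.
- manip.get_obs(): the state, without advancing time (a new reading comes with each control period).
- manip.read_camera(name): name is "side" or "top"; returns a dict with "pixels" (480x640x3 uint8, blue, green, red), "depth" (480x640 float32, m along the optical axis (not along the pixel's ray), 0 where there is no reading), "K" (3x3 intrinsics, pixels), "extrinsics" (4x4, takes a point from camera to world coordinates). Camera axes: x right, y down, z forward; pixel columns grow to the right and rows downward; lengths in m; the calibration is good to about 2 mm. A picture is of the moment at which its call begins.
- manip.sign_off(): hands the job in, once; it reports no verdict.
The state is a dict: "clock": time; "joint_pos": joint angles; "joint_velocities": joint speeds; "joint_efforts": joint torques, N m; "ee_pos": TCP position; "tool_rot": TCP orientation; "force": force on the tool from outside, world axes, zero at the start; "moment": the same for the moment, N m; "width": finger opening in m.
Only numpy, scipy, OpenCV 4.12 (cv2) and the standard library are available. Lean on these libraries where they do the work, as an engineer would, in place of code of your own. Each camera call takes 0.05 s, during which the arm holds its last target.

TASK

Restock the microscopy bench from the delivery piled on the steel tray: take the stacked boxes apart and put each of the two slide packs and three cover-glass boxes into the holder whose label ledges have its colour. Each must lie flat on its holder's floor, right side up, centred and squared up between the end walls. It is all thin glass, so set each one down and do not drop it.

Things in the scene. Friction and masses are not known exactly. Their poses are not given: they have to be found in the camera images.
- pack_green_c (a point): Pack of slides, 82 x 56 x 32 mm (own x, y, z), 260 g: white foot, pale glass, green on the last 22 mm at own +x. Point: its centre, half-way up. Grip across its 56 mm width (own y). Starts on the 3 mm floor of the steel tray (236 x 112 mm, rim 11 mm high, 28 mm beside the pack's long sides), end to end with the other pack, 22 mm apart, a long box on top.
- pack_pink_c (a point): Pack of slides, 82 x 56 x 32 mm (own x, y, z), 260 g: white foot, pale glass, pink on the last 22 mm at own +x. Point: its centre, half-way up. Grip across its 56 mm width (own y). Starts on the 3 mm floor of the steel tray (236 x 112 mm, rim 11 mm high, 28 mm beside the pack's long sides), end to end with the other pack, 22 mm apart, a long box on top.
- box_blue_c (a point): Long cover-glass box, 60 x 34 x 22 mm (own x, y, z), 75 g, white foot, blue lid. Point: its centre, half-way up. Grip across its 34 mm width (own y). Starts lengthways on either slide pack, which is wider, so fingertips must stay above the pack's top. The square orange box lies on it.
- box_yellow_c (a point): Long cover-glass box, 60 x 34 x 22 mm (own x, y, z), 75 g, white foot, yellow lid. Point: its centre, half-way up. Grip across its 34 mm width (own y). Starts lengthways on either slide pack, which is wider, so fingertips must stay above the pack's top.
- box_orange_c (a point): Square cover-glass box, 32 x 32 x 20 mm, 35 g, white foot, orange lid. Point: its centre, half-way up; own x, y along its sides. Starts on the blue box, sides nearly along that one's; the blue box is 34 mm wide, so fingertips must stay above its lid.
- holder_green: Fixed grey holder with green label ledges at both ends. Origin: centre of its underside, on the bench. Floor 4 mm thick, 66 mm wide (own y), open along both long sides, where the fingers fit. End walls across own x, 100 mm apart inside, 18 mm high; green ledges reach 20 mm out from them, tops 19 mm high. The pack lies with its length along own x, either way round.
- holder_pink: Fixed grey holder with pink label ledges at both ends. Origin: centre of its underside, on the bench. Floor 4 mm thick, 66 mm wide (own y), open along both long sides, where the fingers fit. End walls across own x, 100 mm apart inside, 18 mm high; pink ledges reach 20 mm out from them, tops 19 mm high. The pack lies with its length along own x, either way round.
- holder_blue: Fixed grey holder with blue label ledges at both ends. Origin: centre of its underside, on the bench. Floor 4 mm thick, 44 mm wide (own y), open along both long sides, where the fingers fit. End walls across own x, 78 mm apart inside, 18 mm high; blue ledges reach 20 mm out from them, tops 19 mm high. The box lies with its length along own x, either way round.
- holder_yellow: Fixed grey holder with yellow label ledges at both ends. Origin: centre of its underside, on the bench. Floor 4 mm thick, 44 mm wide (own y), open along both long sides, where the fingers fit. End walls across own x, 78 mm apart inside, 18 mm high; yellow ledges reach 20 mm out from them, tops 19 mm high. The box lies with its length along own x, either way round.
- holder_orange: Fixed grey holder with orange label ledges at both ends. Origin: centre of its underside, on the bench. Floor 4 mm thick, 42 mm wide (own y), open along both long sides, where the fingers fit. End walls across own x, 50 mm apart inside, 18 mm high; orange ledges reach 20 mm out from them, tops 19 mm high. The box lies with its sides along own x, either way round.

How it is judged:
At the end, for the whole second after the job is handed in: Each pack and box rests in the holder of its colour: centre within 12 mm of the holder's centre, on its floor (height within 4 mm), within 0.1 rad of level, right side up, sides within 0.22 rad of the holder's (either way round; the square box by any quarter turn), all still (horizontal distance between pack_green_c and holder_green below 0.012 m and z of pack_green_c in the frame of holder_green between 0.016 and 0.024 m and angle between each of pack_green_c, pack_pink_c, box_blue_c, box_yellow_c, box_orange_c's own z axis and vertical below 0.1 rad and angle between the x axis of pack_green_c and the x axis of holder_green, either way round below 0.22 rad and linear speed of each of pack_green, pack_pink, box_blue, box_yellow, box_orange below 0.02 m/s and horizontal distance between pack_pink_c and holder_pink below 0.012 m and z of pack_pink_c in the frame of holder_pink between 0.016 and 0.024 m and angle between the x axis of pack_pink_c and the x axis of holder_pink, either way round below 0.22 rad and horizontal distance between box_blue_c and holder_blue below 0.012 m and z of box_blue_c in the frame of holder_blue between 0.011 and 0.019 m and angle between the x axis of box_blue_c and the x axis of holder_blue, either way round below 0.22 rad and horizontal distance between box_yellow_c and holder_yellow below 0.012 m and z of box_yellow_c in the frame of holder_yellow between 0.011 and 0.019 m and angle between the x axis of box_yellow_c and the x axis of holder_yellow, either way round below 0.22 rad and horizontal distance between box_orange_c and holder_orange below 0.012 m and z of box_orange_c in the frame of holder_orange between 0.01 and 0.018 m and (angle between the x axis of box_orange_c and the x axis of holder_orange, either way round below 0.22 rad or angle between the x axis of box_orange_c and the y axis of holder_orange, either way round below 0.22 rad)); the robot touches nothing.
It fails at once if the green pack is dropped, flung or knocked off: it moves faster than 0.8 m/s (a fall of 30 mm or more) with no finger touching it (linear speed of pack_green above 0.8 m/s and contact force between pack_green and the fingers below 0.01 N).
It fails at once if the pink pack is dropped, flung or knocked off: it moves faster than 0.8 m/s (a fall of 30 mm or more) with no finger touching it (linear speed of pack_pink above 0.8 m/s and contact force between pack_pink and the fingers below 0.01 N).
It fails at once if the blue box is dropped, flung or knocked off: it moves faster than 0.8 m/s (a fall of 30 mm or more) with no finger touching it (linear speed of box_blue above 0.8 m/s and contact force between box_blue and the fingers below 0.01 N).
It fails at once if the yellow box is dropped, flung or knocked off: it moves faster than 0.8 m/s (a fall of 30 mm or more) with no finger touching it (linear speed of box_yellow above 0.8 m/s and contact force between box_yellow and the fingers below 0.01 N).
It fails at once if the orange box is dropped, flung or knocked off: it moves faster than 0.8 m/s (a fall of 30 mm or more) with no finger touching it (linear speed of box_orange above 0.8 m/s and contact force between box_orange and the fingers below 0.01 N).
It also fails if it takes over 115 s, if anything falls off the work surface, if the arm or the gripper's body presses on something with over 40 N, if the wrist force passes 120 N, or if a joint passes its speed limit or range.

## Working session

There is one attempt and no reset: what is moved stays moved. The work goes in short steps, Python scripts to look and compute and a tool call to move; the robot and the scene stay as the last step left them, time stands still between calls to the robot, and variables do not carry over. Pictures are saved under pics/ and viewed, and the job is handed in when it is done.

Besides the shell and the picture viewer there is one more tool, called as a command line: name --argument value ..., lists and objects as JSON in quotes. play_rows: Moves the arm, as the interface text tells. Its arguments: {"type":"object","properties":{"commands":{"type":"string"}},"required":["commands"]}

```bash
ls; mkdir -p pics; python3 - <<'E'
from workcell import manip
import cv2,numpy as np
o=manip.get_obs()
for k in o: print(k,np.round(o[k],4))
print(manip.nose_length)
for n in("top","side"):
    c=manip.read_camera(n); cv2.imwrite(f"pics/{n}0.png",c["pixels"]); np.savez(f"/tmp/{n}0.npz",**c)
    print(n,c["K"].tolist(),np.round(c["extrinsics"],4).tolist())
E
```

```text
pics
clock 0.0
joint_pos [-1.2912  0.4119 -0.0127  1.597   0.0056  1.1343 -0.0822]
joint_velocities [-0.0005 -0.      0.0004  0.0012  0.0012 -0.0007  0.0001]
joint_efforts [-1.00000e-03 -5.87942e+01  6.41800e-01 -2.91077e+01 -5.36000e-02
  1.83000e-02  1.00000e-04]
ee_pos [0.2129 0.5871 0.2388]
tool_rot [ 8.188e-01  5.741e-01 -6.000e-04  5.000e-04]
force [ 0.2453  0.6021 -0.881 ]
moment [-0.0071  0.0058  0.0088]
width 0.0877
0.017
top [[483.42027794413906, 0.0, 316.21139975122554], [0.0, 483.42027794413906, 241.27356309704], [0.0, 0.0, 1.0]] [[-0.0124, -0.9985, 0.0534, 0.49], [-0.9999, 0.0125, 0.0027, -0.0084], [-0.0034, -0.0533, -0.9986, 1.0519], [0.0, 0.0, 0.0, 1.0]]
side [[498.3282927894219, 0.0, 324.91008858745846], [0.0, 498.3282927894219, 246.2674353373825], [0.0, 0.0, 1.0]] [[0.9553, -0.2043, 0.2136, 0.3868], [-0.2951, -0.619, 0.7279, -0.5919], [-0.0165, -0.7584, -0.6516, 0.5927], [0.0, 0.0, 0.0, 1.0]]
```

View pics/top0.png

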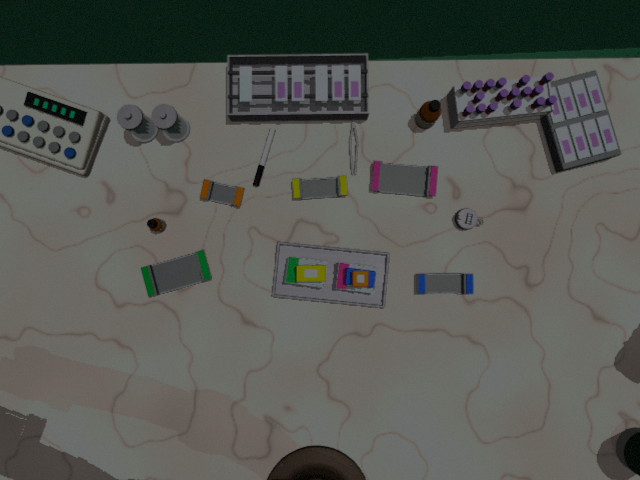

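View pics/side0.png

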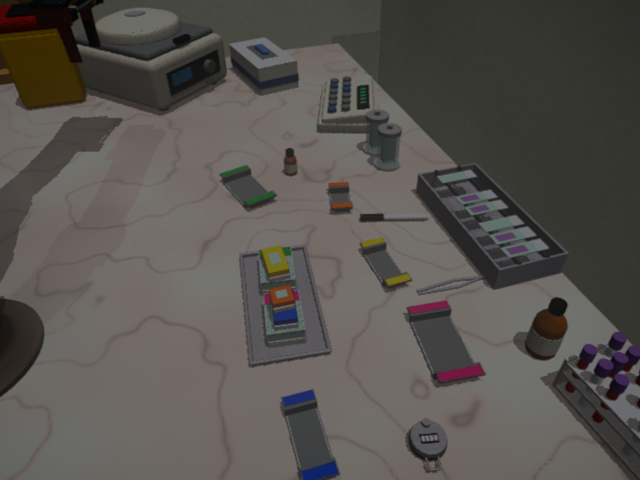

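```bash
cat > h.py <<'E'
import cv2,numpy as np
HUE={"green":(45,80),"pink":(155,176),"blue":(108,130),"yellow":(24,34),"orange":(5,18)}
def ray(c,uv,z):
    uv=np.atleast_2d(uv).astype(float); K=c["K"];E=c["extrinsics"]
    d=np.c_[(uv[:,0]-K[0,2])/K[0,0],(uv[:,1]-K[1,2])/K[1,1],np.ones(len(uv))]@E[:3,:3].T
    return E[:3,3]+d*((z-E[2,3])/d[:,2])[:,None]
def blobs(c,col,smin=120,vmin=50,amin=12):
    h=cv2.cvtColor(c["pixels"],cv2.COLOR_BGR2HSV); lo,hi=HUE[col]
    m=cv2.inRange(h,(lo,smin,vmin),(hi,255,255))
    n,l,st,ce=cv2.connectedComponentsWithStats(m)
    out=[]
    for i in range(1,n):
        if st[i,4]>=amin:
            ys,xs=np.nonzero(l==i)
            out.append((st[i,4],ce[i],np.c_[xs,ys]))
    return sorted(out,key=lambda b:-b[0])
def depthz(c,p):
    K=c["K"];E=c["extrinsics"];d=c["depth"][p[:,1],p[:,0]];k=d>0
    if not k.any(): return np.nan
    q=np.c_[(p[k,0]-K[0,2])/K[0,0]*d[k],(p[k,1]-K[1,2])/K[1,1]*d[k],d[k]]@E[:3,:3].T+E[:3,3]
    return np.median(q,0)
E
python3 - <<'E'
from h import *
for n in("top","side"):
    c=dict(np.load(f"/tmp/{n}0.npz"))
    for col in HUE:
        for a,ce,p in blobs(c,col):
            r=cv2.minAreaRect(p.astype(np.float32))
            print(n,col,a,ce.round(1),"rect",np.round(r[1],1),round(r[2],1),"3d",np.round(depthz(c,p),4))
    g=c["pixels"]
    if n=="top": cv2.imwrite("pics/topz.png",cv2.resize(np.clip(g[230:320,260:400].astype(float)*1.6,0,255).astype(np.uint8),None,fx=5.5,fy=5.5,interpolation=cv2.INTER_NEAREST))
    else: cv2.imwrite("pics/sidez.png",cv2.resize(np.clip(g[235:370,225:345].astype(float)*1.6,0,255).astype(np.uint8),None,fx=4.4,fy=4.4,interpolation=cv2.INTER_NEAREST))
E
```

```text
top green 1167 [549.9  54.3] rect [  8.2 239.2] 89.0 3d [ 1.2861 -0.9394 -0.75  ]
top green 233 [291.5 269.7] rect [ 9.8 25.5] 8.1 3d [0.4846 0.0476 0.0352]
top green 196 [203.5 264.9] rect [29.4  6.7] 74.7 3d [0.4974 0.236  0.0201]
top green 195 [147.4 280.9] rect [29.3  6.6] 75.1 3d [0.4648 0.3553 0.02  ]
top green 35 [ 36.  101.4] rect [4.7 7. ] 18.4 3d [0.8423 0.5752 0.0621]
top green 33 [ 53.9 107.8] rect [4.6 6.8] 14.0 3d [0.8288 0.5375 0.0624]
top green 32 [ 44.9 104.7] rect [4.6 6.8] 14.0 3d [0.8349 0.5561 0.0622]
top green 31 [ 71.7 114.1] rect [6. 5.] 90.0 3d [0.8146 0.4997 0.0625]
top green 30 [ 62.8 111.1] rect [4.6 6.3] 14.0 3d [0.8211 0.5184 0.0621]
top green 20 [386.5  59. ] rect [19.  0.] 180.0 3d [ 1.2773 -0.2796 -0.7487]
top pink 214 [341.5 275.7] rect [ 9.9 25.3] 7.1 3d [ 0.4708 -0.0572  0.0352]
top pink 184 [375.5 175. ] rect [ 6.4 28.3] 3.8 3d [ 0.6866 -0.1354  0.0195]
top pink 178 [432.8 180.1] rect [ 6.4 28.3] 4.6 3d [ 0.6742 -0.2582  0.0196]
top blue 137 [469.  283.4] rect [19.  6.] 90.0 3d [ 0.452  -0.3297  0.019 ]
top blue 133 [421. 283.] rect [18.  6.] 90.0
[... 2352 characters left out ...]
17]
side yellow 377 [274.6 259. ] rect [25.9 21.1] 72.9 3d [0.4769 0.0039 0.0551]
side yellow 160 [397.7 279.3] rect [ 6.8 24.6] 74.5 3d [ 0.6643 -0.0655  0.0167]
side yellow 116 [372.  241.9] rect [ 5.1 22.1] 76.0 3d [0.6595 0.0365 0.0166]
side orange 377 [554.1 323.1] rect [26.7 18. ] 14.9 3d [ 0.8036 -0.2577  0.0695]
side orange 324 [281.1 296.2] rect [18.8 22.6] 78.7 3d [ 0.4646 -0.1018  0.0748]
side orange 91 [341.1 204.8] rect [ 4. 19.] 90.0 3d [0.6422 0.1605 0.0168]
side orange 74 [338.2 183.9] rect [ 3.9 18.2] 84.8 3d [0.6613 0.2324 0.0167]
side orange 58 [ 3.9 71.1] rect [9. 6.] 0.0 3d [-0.212   1.4615 -0.0861]
side orange 43 [289.9 159.3] rect [5. 9.] 90.0 3d [0.5819 0.3259 0.0376]
```

View pics/topz.png

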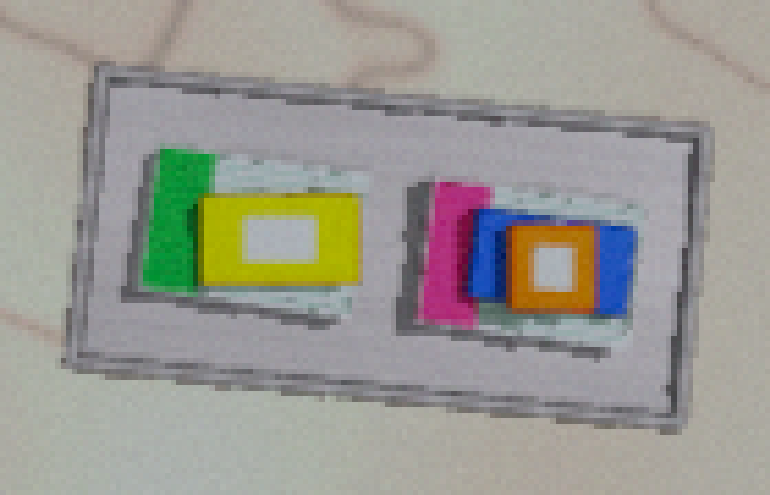

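View pics/sidez.png

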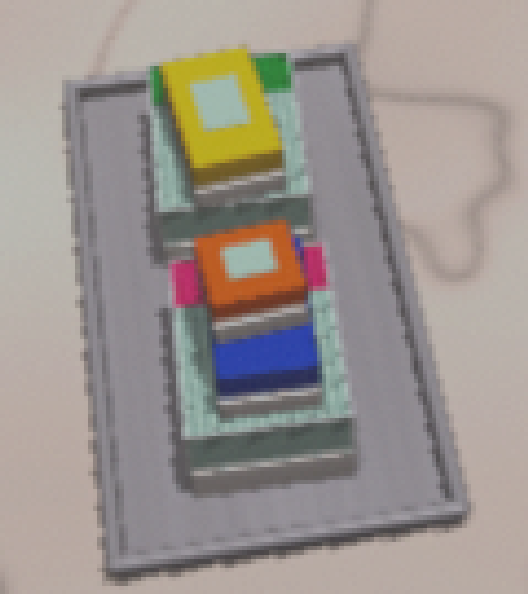

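```bash
cat >> h.py <<'E'
def holders(c):
    R={}
    for col in HUE:
        L=[ray(c,ce,.019)[0,:2] for a,ce,p in blobs(c,col,amin=60) if .015<depthz(c,p)[2]<.024]
        L=L[:2]; d=L[0]-L[1]; d*=-1 if d[1]<0 else 1
        R[col]=((L[0]+L[1])/2,np.degrees(np.arctan2(d[1],d[0])),np.linalg.norm(d))
    return R
def fillrect(c,col,z,zlo,zhi):
    # outline of coloured top faces at height z incl. white labels
    m=np.zeros(c["depth"].shape,np.uint8)
    for a,ce,p in blobs(c,col,amin=8):
        q=depthz(c,p)
        if zlo<q[2]<zhi: m[p[:,1],p[:,0]]=255
    pts=np.argwhere(m)[:,::-1]
    w=ray(c,pts,z)[:,:2]
    r=cv2.minAreaRect((w*1000).astype(np.float32))
    return r
E
python3 - <<'E'
from h import *
c=dict(np.load("/tmp/top0.npz"))
for k,v in holders(c).items(): print(k,v[0].round(4),"x-axis deg",round(v[1],1),"sep",round(v[2],4))
for col,z,lo,hi in(("orange",.077,.072,.085),("blue",.057,.05,.0595),("yellow",.057,.05,.07),("green",.035,.03,.04),("pink",.035,.03,.04)):
    r=fillrect(c,col,z,lo,hi); print(col,np.round(r[0],1),np.round(r[1],1),round(r[2],1))
E
```

```text
green [0.4813 0.2956] x-axis deg 105.3 sep 0.124
pink [ 0.6801 -0.1967] x-axis deg 84.1 sep 0.1237
blue [ 0.4523 -0.2785] x-axis deg 88.8 sep 0.102
yellow [ 0.6628 -0.0139] x-axis deg 93.2 sep 0.1019
orange [0.6532 0.1971] x-axis deg 76.7 sep 0.0741
orange [466.  -91.9] [30.3 30.1] 89.3
blue [616.8 264.2] [839.5  44.9] 67.5
yellow [478.1   7.8] [57.6 32.8] 89.3
green [485.2  46.3] [20.5 53.4] 81.3
pink [471.4 -59.5] [20.8 53. ] 82.0
```

```bash
cat > t.py <<'E'
import sys,numpy as np
from workcell import manip
from scipy.spatial.transform import Rotation as R
o=manip.get_obs(); q=R.from_quat(o["tool_rot"]); M=q.as_matrix()
yaw=np.degrees(np.arctan2(M[1,0],M[0,0]))
print("t",round(float(o["clock"]),2),"pos",np.round(o["ee_pos"],4),"yaw",round(yaw,2),"tilt",round(np.degrees(np.arccos(-M[2,2])),2),"w",round(float(o["width"]),4),"F",np.round(o["force"],1), "j",np.round(o["joint_pos"],2))
a=list(map(float,sys.argv[1:]))
if a:
    d=M.T@(np.array(a[:3])-o["ee_pos"])/.04
    t=(yaw-a[3]+90)%180-90
    print("shift",np.round(d,3),"turn",round(t/8,3))
E
python3 t.py .466 -.0919 .16 -1.5
```

```text
t 0.1 pos [0.2129 0.5872 0.2389] yaw 70.07 tilt 0.08 w 0.0876 F [0.1 0.7 0.3] j [-1.29  0.41 -0.01  1.6   0.01  1.13 -0.08]
shift [-13.802  11.735   1.992] turn 8.947
```

play_rows --commands "0.6 -13.8 11.74 1 8.95;0.6 -13.8 11.74 1 8.95;0.6 -13.8 11.74 1 8.95;0.6 -13.8 11.74 1 8.95;0.6 -13.8 11.74 1 8.95;0.6 -13.8 11.74 1 8.95;0.6 -13.8 11.74 1 8.95;0.6 -13.8 11.74 1 8.95;0.6 -13.8 11.74 1 8.95;0.6 -13.8 11.74 1 8.95"

```text
clock: 1.35
ee_pos: [0.4315, 0.0011, 0.2053]
tool_rot: [1.0, -0.013, 0.0, -0.0]
force: [0.8, 0.4, -0.1]
width: 0.07
```

```bash
python3 t.py .466 -.0919 .12 -1.5
```

```text
t 1.35 pos [0.4315 0.0011 0.2053] yaw -1.5 tilt 0.05 w 0.07 F [ 0.8  0.4 -0.1] j [-0.66  0.11  0.6   2.11 -0.08  0.94 -0.04]
shift [0.922 2.303 2.131] turn 0.0
```

play_rows --commands "0.1 0 0 0 0;0.1 0 0 0 0"

```text
clock: 1.6
ee_pos: [0.4308, 0.0032, 0.2049]
tool_rot: [1.0, -0.014, -0.0, -0.0]
force: [-0.6, 0.4, 0.1]
width: 0.0535
```

```bash
python3 t.py .466 -.0919 .12 -1.5; python3 - <<'E'
from workcell import manip
from h import *
c=manip.read_camera("side"); cv2.imwrite("pics/s1.png",c["pixels"]); 
E
```

```text
t 1.6 pos [0.4308 0.0032 0.2049] yaw -1.56 tilt 0.05 w 0.0535 F [-0.6  0.4  0.1] j [-0.66  0.11  0.59  2.11 -0.08  0.94 -0.05]
shift [0.946 2.352 2.122] turn -0.008
```

View pics/s1.png

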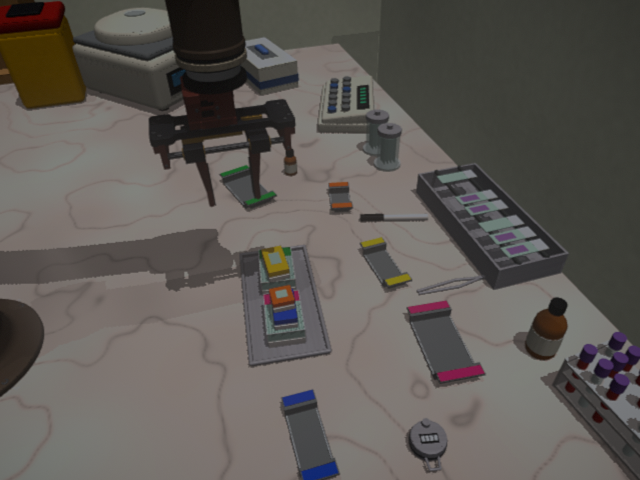

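play_rows --commands "0.2 0.95 2.35 0.8 0;0.2 0.95 2.35 1.5 0;0.2 0.95 2.35 2 0;0.2 0.95 2.35 2 0;0.2 0.95 2.35 2 0"

```text
clock: 2.28
ee_pos: [0.4671, -0.0907, 0.1258]
tool_rot: [1.0, -0.012, 0.0, -0.0]
force: [0.5, 0.6, 0.4]
width: 0.0525
```

```bash
python3 t.py .466 -.0919 .079 -2; python3 - <<'E'
from workcell import manip
from h import *
c=manip.read_camera("side"); cv2.imwrite("pics/s2.png",cv2.resize(c["pixels"][180:380,200:400],None,fx=3,fy=3)); 
E
```

```text
t 2.27 pos [ 0.4671 -0.0907  0.1258] yaw -1.4 tilt 0.05 w 0.0525 F [0.5 0.6 0.4] j [-0.42  0.34  0.62  2.1  -0.28  0.78  0.36]
shift [-0.026  0.031  1.171] turn 0.075
```

View pics/s2.png

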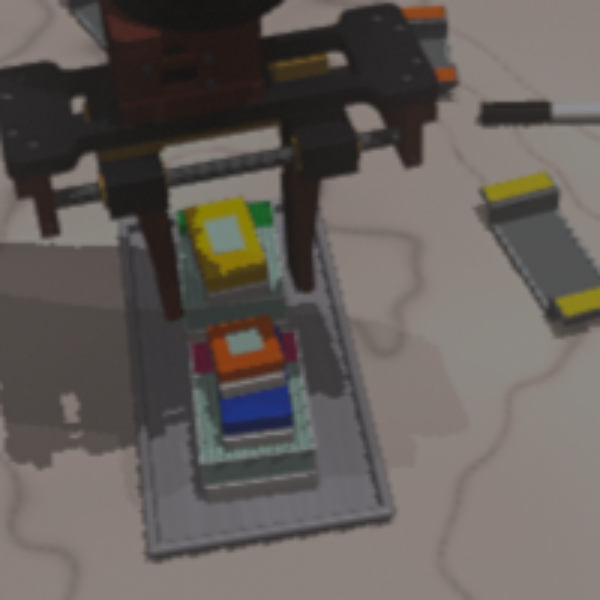

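play_rows --commands "0.2 0 0 0.6 0;0.2 0 0 1.0 0;0.2 0 0 1.15 0;0.2 0 0 1.17 0;0.2 0 0 1.17 0;-1 0 0 1.17 0;-1 0 0 1.17 0;-1 0 0 1.17 0;-1 0 0 1.17 0;-1 0 0 1.17 0"

```text
clock: 3.58
ee_pos: [0.4669, -0.0921, 0.0786]
tool_rot: [1.0, -0.013, 0.0, -0.0]
force: [0.3, -0.5, 4.7]
width: 0.0321
```

```bash
python3 t.py .6532 .1971 .14 -13.3
```

```text
t 3.58 pos [ 0.4669 -0.0921  0.0786] yaw -1.53 tilt 0.02 w 0.0321 F [ 0.3 -0.5  4.7] j [-0.36  0.43  0.57  2.14 -0.36  0.67  0.43]
shift [ 4.465 -7.351 -1.532] turn 1.472
```

play_rows --commands "-1 0 0 -0.1 0;-1 0 0 -0.5 0;-1 0 0 -1.2 0;-1 0 0 -1.6 0;-1 0 0 -1.6 0"

```text
clock: 4.2
ee_pos: [0.4675, -0.0919, 0.1436]
tool_rot: [1.0, -0.013, 0.001, -0.0]
force: [-0.4, -0.4, -0.5]
width: 0.0318
```

```bash
python3 t.py .6532 .1971 .12 -13.3; python3 - <<'E'
from workcell import manip
from h import *
c=manip.read_camera("side"); cv2.imwrite("pics/s3.png",cv2.resize(c["pixels"][180:380,200:400],None,fx=3,fy=3)); 
E
```

```text
t 4.2 pos [ 0.4675 -0.0919  0.1436] yaw -1.5 tilt 0.16 w 0.0318 F [-0.4 -0.4 -0.5] j [-0.44  0.31  0.65  2.09 -0.26  0.82  0.34]
shift [ 4.45  -7.345  0.608] turn 1.475
```

View pics/s3.png

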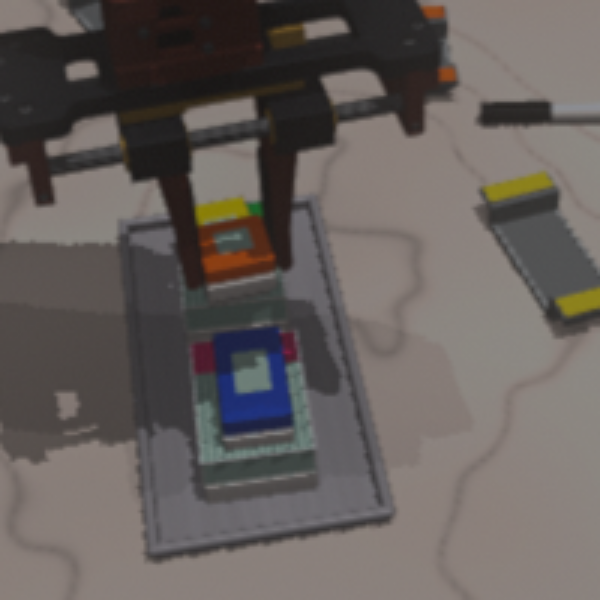

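play_rows --commands "-1 4.45 -7.35 0 1.47;-1 4.45 -7.35 0 1.47;-1 4.45 -7.35 0 1.47;-1 4.45 -7.35 0 1.47;-1 4.45 -7.35 0.3 1.47;-1 4.45 -7.35 0.6 1.47;-1 4.45 -7.35 0.8 1.47;-1 4.45 -7.35 1 1.47;-1 4.45 -7.35 1.3 1.47;-1 4.45 -7.35 1.3 1.47"

```text
clock: 5.5
ee_pos: [0.6517, 0.1959, 0.0896]
tool_rot: [0.993, -0.116, -0.001, 0.0]
force: [-0.4, -0.6, 0.6]
width: 0.0317
```

```bash
python3 t.py .6532 .1971 .0265 -13.3; python3 - <<'E'
from workcell import manip
from h import *
c=manip.read_camera("side"); cv2.imwrite("pics/s4.png",cv2.resize(c["pixels"][80:280,240:440],None,fx=3,fy=3)); 
E
```

```text
t 5.5 pos [0.6517 0.1959 0.0896] yaw -13.37 tilt 0.1 w 0.0317 F [-0.4 -0.6  0.6] j [-0.73  0.71  0.56  1.61 -0.44  0.95 -0.25]
shift [ 0.033 -0.039  1.576] turn -0.009
```

View pics/s4.png

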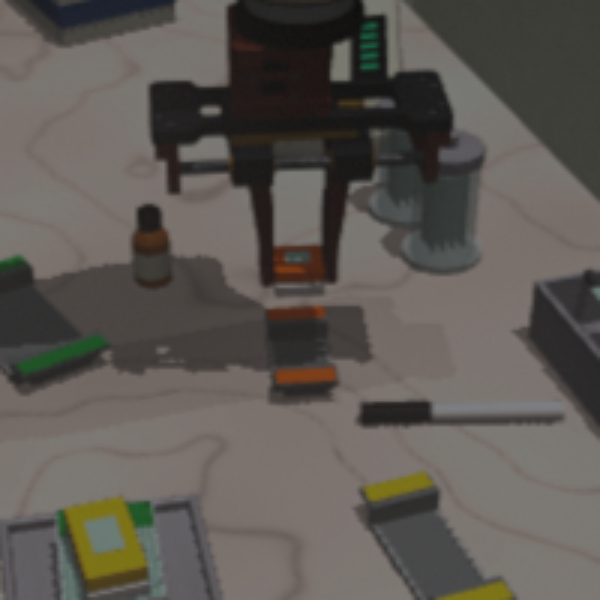

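play_rows --commands "-1 0.03 -0.04 0.6 0;-1 0.03 -0.04 1.1 0;-1 0.03 -0.04 1.4 0;-1 0.03 -0.04 1.5 0;-1 0.03 -0.04 1.55 0;-1 0.03 -0.04 1.58 0;-1 0.03 -0.04 1.58 0"

```text
clock: 6.42
ee_pos: [0.6542, 0.1984, 0.0277]
tool_rot: [0.993, -0.116, 0.0, -0.0]
force: [-0.1, -0.1, 0.2]
width: 0.032
```

```bash
python3 t.py .6532 .1971 .0262 -13.3; python3 - <<'E'
from workcell import manip
from h import *
c=manip.read_camera("side"); cv2.imwrite("pics/s5.png",cv2.resize(c["pixels"][120:240,280:400],None,fx=5,fy=5)); 
E
```

```text
t 6.42 pos [0.6542 0.1984 0.0277] yaw -13.29 tilt 0.04 w 0.032 F [-0.1 -0.1  0.2] j [-0.7   0.79  0.52  1.63 -0.48  0.85 -0.22]
shift [-0.018  0.039  0.037] turn 0.002
```

View pics/s5.png

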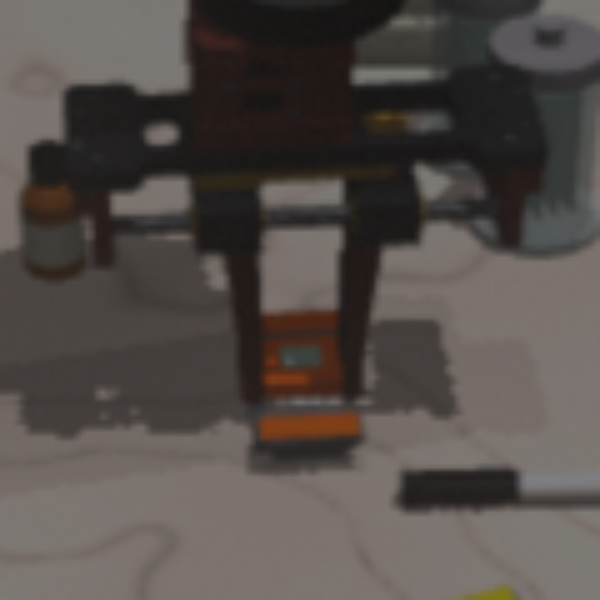

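play_rows --commands "-1 -0.02 0.04 0.04 0;-1 -0.02 0.04 0.06 0;-1 -0.02 0.04 0.06 0;-1 -0.02 0.04 0.06 0"

```text
clock: 6.98
ee_pos: [0.6529, 0.1969, 0.0257]
tool_rot: [0.993, -0.116, 0.0, -0.0]
force: [-3.3, -0.6, 6.0]
width: 0.0318
```

```bash
python3 t.py .6532 .1971 .0262 -13.3
```

```text
t 6.97 pos [0.6529 0.1969 0.0257] yaw -13.29 tilt 0.03 w 0.0318 F [-3.3 -0.6  6. ] j [-0.7   0.79  0.52  1.64 -0.49  0.85 -0.21]
shift [ 0.007 -0.005 -0.012] turn 0.001
```

Touching the floor (6 N). Release to a moderate opening and lift.

play_rows --commands "-0.1 0 0 0 0;0.1 0 0 0 0;0.1 0 0 0 0;0.1 0 0 -0.4 0;0.1 0 0 -1.2 0;0.1 0 0 -2.4 0;0.1 0 0 -3 0;0.1 0 0 -3 0"

```text
clock: 7.98
ee_pos: [0.6543, 0.1972, 0.1481]
tool_rot: [0.993, -0.116, 0.002, -0.001]
force: [-0.1, -1.1, -0.2]
width: 0.0486
```

```bash
python3 - <<'E'
from workcell import manip
from h import *
c=manip.read_camera("side"); cv2.imwrite("pics/s6.png",cv2.resize(c["pixels"][120:270,280:400],None,fx=4,fy=4)); 
c=manip.read_camera("top"); np.savez("/tmp/top1.npz",**c); cv2.imwrite("pics/t6.png",cv2.resize(np.clip(c["pixels"][150:320,180:400]*1.5,0,255).astype(np.uint8),None,fx=3.5,fy=3.5))
h=cv2.cvtColor(c["pixels"],cv2.COLOR_BGR2HSV)
for a,ce,p in blobs(c,"blue",amin=8): 
    q=depthz(c,p)
    if abs(q[1])<.2:
        r=cv2.minAreaRect((ray(c,p,.057)[:,:2]*1000).astype(np.float32)); print(a,q,np.round(r[0],1),np.round(r[1],1),r[2])
E
python3 t.py
```

```text
365 [ 0.46835489 -0.09294349  0.05756646] [468.1 -94. ] [60.3 33.8] 81.7886734008789
t 8.07 pos [0.6526 0.1971 0.1448] yaw -13.28 tilt 0.02 w 0.0486 F [-0.8  0.2 -0.5] j [-0.75  0.65  0.59  1.57 -0.4   1.04 -0.27]
```

View pics/s6.png

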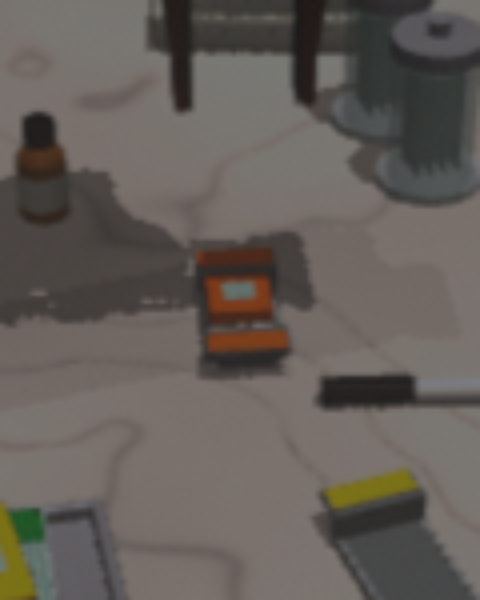

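View pics/t6.png

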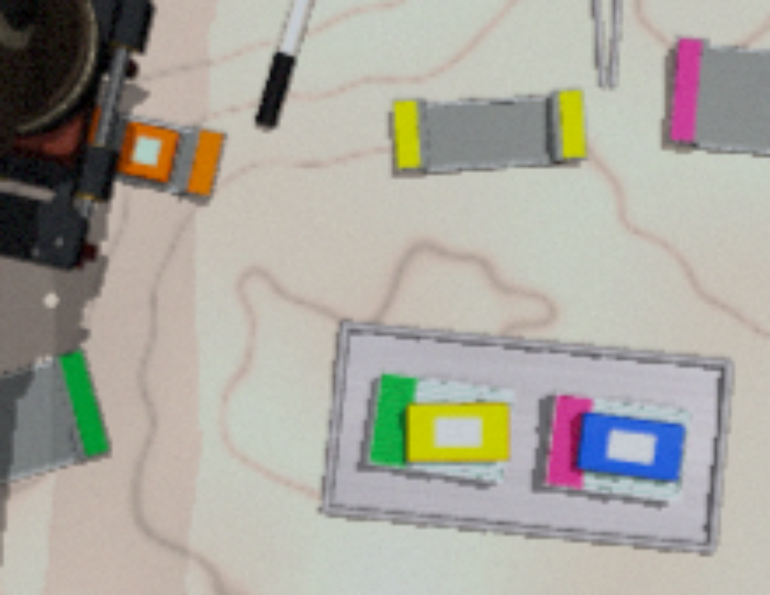

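```bash
python3 t.py .4681 -.094 .12 -8.2;python3 - <<'E'
from h import *
c=dict(np.load("/tmp/top1.npz"))
for a,ce,p in blobs(c,"yellow",amin=200): 
        r=cv2.minAreaRect((ray(c,p,.057)[:,:2]*1000).astype(np.float32)); print(a,np.round(r[0],1),np.round(r[1],1),r[2])
for a,ce,p in blobs(c,"orange",amin=8): 
    q=depthz(c,p); print(a,q,np.round(ray(c,p,.024).mean(0),4)) if abs(q[1]-.2)<.06 else 0
E
```

```text
t 8.07 pos [0.6526 0.1971 0.1448] yaw -13.28 tilt 0.02 w 0.0486 F [-0.8  0.2 -0.5] j [-0.75  0.65  0.59  1.57 -0.4   1.04 -0.27]
shift [-2.816  8.143  0.619] turn -0.635
367 [478.1   7.8] [57.6 32.8] 89.29631042480469
177 [0.65051858 0.19248918 0.02458422] [0.6509 0.1947 0.024 ]
125 [0.6442731  0.16123392 0.02001652] [0.6436 0.1603 0.024 ]
20 [0.666318   0.22725975 0.01994559] [0.6685 0.2278 0.024 ]
18 [0.61118434 0.17862868 0.30025217] [0.6555 0.2488 0.024 ]
```

play_rows --commands "0.2 -2.82 8.14 0 -0.63;0.2 -2.82 8.14 0 -0.63;0.2 -2.82 8.14 0 -0.63;0.2 -2.82 8.14 0 -0.63;0.2 -2.82 8.14 0 -0.63;0.2 -2.82 8.14 0.4 -0.63;0.2 -2.82 8.14 0.8 -0.63;0.2 -2.82 8.14 0.8 -0.63;0.2 -2.82 8.14 0.8 -0.63"

```text
clock: 9.2
ee_pos: [0.4688, -0.093, 0.1126]
tool_rot: [0.997, -0.071, -0.0, 0.0]
force: [0.1, -0.1, 0.7]
width: 0.0527
```

```bash
python3 t.py .4681 -.094 .0575 -8.2;
```

```text
t 9.2 pos [ 0.4688 -0.093   0.1126] yaw -8.14 tilt 0.04 w 0.0527 F [ 0.1 -0.1  0.7] j [-0.42  0.38  0.64  2.11 -0.32  0.75  0.28]
shift [-0.012  0.026  1.377] turn 0.007
```

play_rows --commands "0.2 0 0.02 0.7 0;0.2 0 0.02 1.1 0;0.2 0 0.02 1.3 0;0.2 0 0.02 1.36 0;0.2 0 0.02 1.36 0;-1 0 0.02 1.36 0;-1 0 0.02 1.36 0;-1 0 0.02 1.36 0;-1 0 0.02 1.36 0"

```text
clock: 10.32
ee_pos: [0.4684, -0.0948, 0.0588]
tool_rot: [0.997, -0.072, 0.0, -0.0]
force: [-0.5, 1.6, 5.1]
width: 0.0339
```

```bash
python3 t.py .4523 -.2785 .11 -1.2
```

```text
t 10.32 pos [ 0.4684 -0.0948  0.0588] yaw -8.25 tilt 0.04 w 0.0339 F [-0.5  1.6  5.1] j [-0.35  0.47  0.57  2.14 -0.42  0.64  0.37]
shift [ 0.261  4.603 -1.282] turn -0.881
```

play_rows --commands "-1 0 0 -0.1 0;-1 0 0 -0.5 0;-1 0 0 -1.2 0;-1 0 0 -1.5 0;-1 0.26 4.6 -1.5 -0.88;-1 0.26 4.6 -1.5 -0.88;-1 0.26 4.6 -1.5 -0.88;-1 0.26 4.6 -1.3 -0.88;-1 0.26 4.6 -0.9 -0.88;-1 0.26 4.6 -0.9 -0.88"

```text
clock: 11.58
ee_pos: [0.4515, -0.276, 0.0928]
tool_rot: [1.0, -0.009, -0.001, -0.001]
force: [0.4, -0.5, -1.6]
width: 0.0337
```

```bash
python3 t.py .4523 -.2785 .0285 -1.2; python3 - <<'E'
from workcell import manip
from h import *
c=manip.read_camera("side"); cv2.imwrite("pics/s7.png",cv2.resize(c["pixels"][220:480,200:420],None,fx=2.3,fy=2.3)); 
E
```

```text
t 11.57 pos [ 0.4515 -0.276   0.0928] yaw -1.07 tilt 0.2 w 0.0337 F [ 0.4 -0.5 -1.6] j [ 0.    0.49  0.59  2.   -0.39  0.77  0.81]
shift [0.026 0.064 1.606] turn 0.016
```

View pics/s7.png

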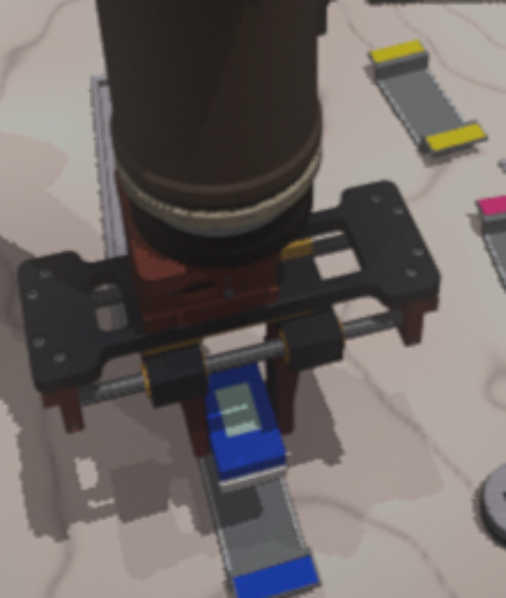

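play_rows --commands "-1 0.03 0.06 0.5 0;-1 0.03 0.06 1.0 0;-1 0.03 0.06 1.3 0;-1 0.03 0.06 1.45 0;-1 0.03 0.06 1.55 0;-1 0.03 0.06 1.58 0;-1 0.03 0.06 1.58 0"

```text
clock: 12.5
ee_pos: [0.4534, -0.2809, 0.0315]
tool_rot: [1.0, -0.011, 0.0, 0.0]
force: [-0.8, -0.0, -1.2]
width: 0.0334
```

```bash
python3 t.py .4523 -.2785 .0275 -1.2
```

```text
t 12.5 pos [ 0.4534 -0.2809  0.0315] yaw -1.21 tilt 0.03 w 0.0334 F [-0.8 -0.  -1.2] j [ 0.07  0.59  0.52  2.02 -0.47  0.65  0.88]
shift [-0.028 -0.059  0.1  ] turn -0.001
```

play_rows --commands "-1 0 -0.05 0.04 0;-1 0 -0.05 0.08 0;-1 0 -0.05 0.1 0;-1 0 -0.05 0.1 0"

```text
clock: 13.0
ee_pos: [0.4533, -0.2786, 0.0278]
tool_rot: [1.0, -0.011, 0.0, -0.0]
force: [-2.0, 1.9, 7.6]
width: 0.034
```

```bash
python3 t.py .4523 -.2785 .0275 -1.2
```

```text
t 13.0 pos [ 0.4533 -0.2786  0.0278] yaw -1.2 tilt 0.05 w 0.034 F [-2.   1.9  7.6] j [ 0.07  0.59  0.51  2.03 -0.48  0.64  0.88]
shift [-0.024 -0.001  0.007] turn -0.001
```

play_rows --commands "0 0 0 0 0;0.2 0 0 0 0;0.2 0 0 0 0;0.2 0 0 -0.5 0;0.2 0 0 -1.5 0;0.2 0 0 -2.6 0;0.2 0 0 -2.6 0"

```text
clock: 13.88
ee_pos: [0.4548, -0.2798, 0.1339]
tool_rot: [1.0, -0.011, 0.003, 0.001]
force: [0.0, -0.1, 0.2]
width: 0.0528
```

```bash
python3 t.py .4781 .0078 .11 -0.7; python3 - <<'E'
from workcell import manip
from h import *
c=manip.read_camera("side"); cv2.imwrite("pics/s8.png",cv2.resize(c["pixels"][220:480,200:420],None,fx=2.3,fy=2.3)); 
E
```

```text
t 13.88 pos [ 0.4548 -0.2798  0.1339] yaw -1.21 tilt 0.31 w 0.0528 F [ 0.  -0.1  0.2] j [-0.03  0.43  0.64  1.97 -0.34  0.85  0.77]
shift [ 0.427 -7.203  0.588] turn -0.064
```

View pics/s8.png

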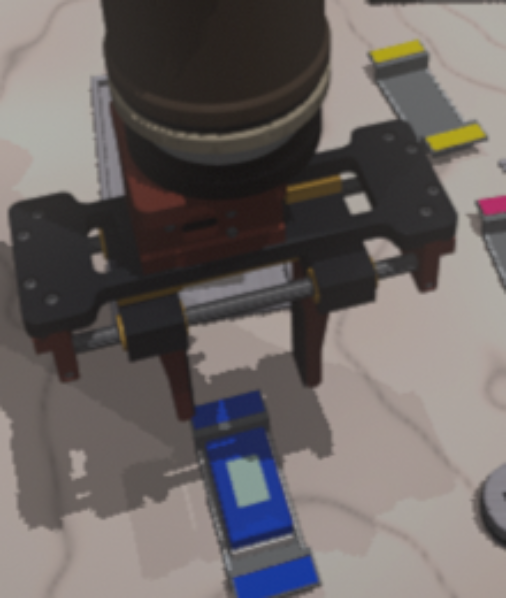

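play_rows --commands "0.2 0.43 -7.2 0 0;0.2 0.43 -7.2 0 0;0.2 0.43 -7.2 0 0;0.2 0.43 -7.2 0 0;0.2 0.43 -7.2 0.2 0;0.2 0.43 -7.2 0.5 0;0.2 0.43 -7.2 0.6 0;0.2 0.43 -7.2 0.6 0"

```text
clock: 14.92
ee_pos: [0.4759, 0.0071, 0.1066]
tool_rot: [1.0, -0.012, -0.001, 0.0]
force: [0.3, -1.3, 0.6]
width: 0.0526
```

```bash
python3 t.py .4781 .0078 .0575 -0.7; python3 - <<'E'
from workcell import manip
from h import *
c=manip.read_camera("side"); cv2.imwrite("pics/s9.png",cv2.resize(c["pixels"][180:480,200:420],None,fx=2,fy=2)); 
c=manip.read_camera("top");
for a,ce,p in blobs(c,"blue",amin=80): print(a,depthz(c,p))
for a,ce,p in blobs(c,"orange",amin=50): print(a,depthz(c,p))
E
```

```text
t 14.93 pos [0.4759 0.0071 0.1066] yaw -1.36 tilt 0.09 w 0.0526 F [ 0.3 -1.3  0.6] j [-0.6   0.38  0.59  2.12 -0.31  0.74  0.17]
shift [ 0.056 -0.02   1.227] turn -0.082
355 [ 0.45276936 -0.27532507  0.02664825]
137 [ 0.45207637 -0.3289963   0.01955085]
133 [ 0.45341414 -0.2275777   0.01927901]
177 [0.65050596 0.19416164 0.02454454]
125 [0.64445453 0.16112601 0.01976575]
124 [0.66118026 0.23243578 0.0199321 ]
75 [ 0.79998874 -0.25166631  0.07246358]
51 [0.58239471 0.32648657 0.04049821]
```

View pics/s9.png

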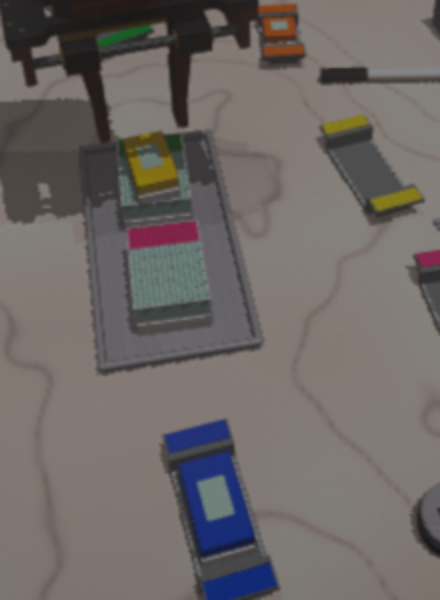

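play_rows --commands "0.2 0.05 0 0.6 -0.1;0.2 0.05 0 1.0 -0.1;0.2 0.05 0 1.17 -0.1;0.2 0.05 0 1.22 -0.1;0.2 0.05 0 1.22 -0.1;-1 0.05 0 1.22 -0.1;-1 0.05 0 1.22 -0.1;-1 0.05 0 1.22 -0.1;-1 0.05 0 1.22 -0.1"

```text
clock: 16.15
ee_pos: [0.4787, 0.0088, 0.0587]
tool_rot: [1.0, -0.004, 0.0, -0.0]
force: [-0.8, -0.1, 5.0]
width: 0.0339
```

```bash
python3 t.py .6628 -.0139 .11 3.2
```

```text
t 16.15 pos [0.4787 0.0088 0.0587] yaw -0.4 tilt 0.03 w 0.0339 F [-0.8 -0.1  5. ] j [-0.54  0.46  0.53  2.14 -0.39  0.63  0.26]
shift [ 4.607  0.536 -1.28 ] turn -0.45
```

play_rows --commands "-1 0 0 -0.1 0;-1 0 0 -0.5 0;-1 0 0 -1.2 0;-1 0 0 -1.5 0;-1 4.6 0.53 -1.5 -0.45;-1 4.6 0.53 -1.5 -0.45;-1 4.6 0.53 -1.5 -0.45;-1 4.6 0.53 -1.3 -0.45;-1 4.6 0.53 -0.9 -0.45;-1 4.6 0.53 -0.9 -0.45"

```text
clock: 17.4
ee_pos: [0.6599, -0.0133, 0.0926]
tool_rot: [1.0, 0.028, -0.002, -0.0]
force: [-1.1, -0.1, -0.7]
width: 0.0338
```

```bash
python3 t.py .6628 -.0139 .0285 3.2; python3 - <<'E'
from workcell import manip
from h import *
c=manip.read_camera("side"); cv2.imwrite("pics/s10.png",cv2.resize(c["pixels"][120:370,240:460],None,fx=2.3,fy=2.3)); 
E
```

```text
t 17.4 pos [ 0.6599 -0.0133  0.0926] yaw 3.19 tilt 0.23 w 0.0338 F [-1.1 -0.1 -0.7] j [-0.41  0.67  0.53  1.66 -0.4   0.92  0.33]
shift [0.078 0.021 1.602] turn -0.001
```

View pics/s10.png

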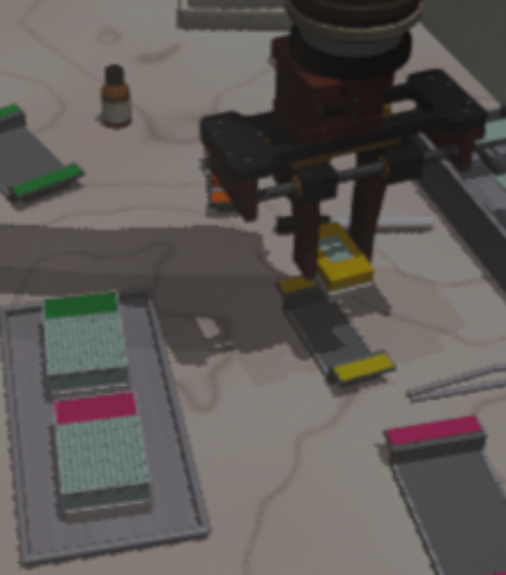

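play_rows --commands "-1 0.06 0.02 0.5 0;-1 0.06 0.02 1.0 0;-1 0.06 0.02 1.3 0;-1 0.06 0.02 1.45 0;-1 0.06 0.02 1.53 0;-1 0.06 0.02 1.58 0;-1 0.06 0.02 1.58 0;-1 0.06 0.02 1.58 0"

```text
clock: 18.45
ee_pos: [0.665, -0.0144, 0.0316]
tool_rot: [1.0, 0.028, 0.0, -0.0]
force: [-0.1, 0.2, -0.6]
width: 0.0336
```

```bash
python3 t.py .6628 -.0139 .0275 3.2
```

```text
t 18.45 pos [ 0.665  -0.0144  0.0316] yaw 3.19 tilt 0.04 w 0.0336 F [-0.1  0.2 -0.6] j [-0.37  0.75  0.49  1.68 -0.45  0.82  0.37]
shift [-0.054 -0.015  0.102] turn -0.001
```

play_rows --commands "-1 -0.05 0 0.04 0;-1 -0.05 0 0.08 0;-1 -0.05 0 0.1 0;-1 -0.05 0 0.1 0"

```text
clock: 18.95
ee_pos: [0.6626, -0.0145, 0.0278]
tool_rot: [1.0, 0.028, -0.0, -0.0]
force: [-2.8, 0.7, 5.7]
width: 0.0336
```

```bash
python3 t.py .6628 -.0139 .0275 3.2
```

```text
t 18.95 pos [ 0.6626 -0.0145  0.0278] yaw 3.19 tilt 0.03 w 0.0336 F [-2.8  0.7  5.7] j [-0.37  0.75  0.48  1.69 -0.45  0.82  0.37]
shift [ 0.006 -0.015  0.007] turn -0.001
```

play_rows --commands "0 0 0 0 0;0.2 0 0 0 0;0.2 0 0 0 0;0.2 0 0 -0.5 0;0.2 0 0 -1.5 0;0.5 -4 6 -2.6 0.8;0.5 -4 6 -2.6 0.8;0.5 -4 6 -2.6 0.8;0.5 -4 6 -2.6 0.8;0.5 -4 6 -2.6 0.8"

```text
clock: 20.2
ee_pos: [0.5148, -0.2663, 0.1334]
tool_rot: [1.0, -0.03, 0.001, 0.0]
force: [-0.4, -0.1, 0.2]
width: 0.0657
```

```bash
python3 t.py; python3 - <<'E'
from workcell import manip
from h import *
c=manip.read_camera("top"); np.savez("/tmp/top2.npz",**c); cv2.imwrite("pics/t11.png",cv2.resize(np.clip(c["pixels"][150:320,180:400]*1.5,0,255).astype(np.uint8),None,fx=3.5,fy=3.5))
for a,ce,p in blobs(c,"yellow",amin=80): print(a,depthz(c,p))
E
```

```text
t 20.2 pos [ 0.5148 -0.2663  0.1334] yaw -3.38 tilt 0.13 w 0.0657 F [-0.4 -0.1  0.2] j [-0.06  0.5   0.61  1.85 -0.36  0.9   0.67]
345 [ 0.66024212 -0.01717231  0.02657155]
125 [0.65857961 0.03653094 0.0199375 ]
121 [ 0.66566767 -0.06470252  0.01977976]
```

View pics/t11.png

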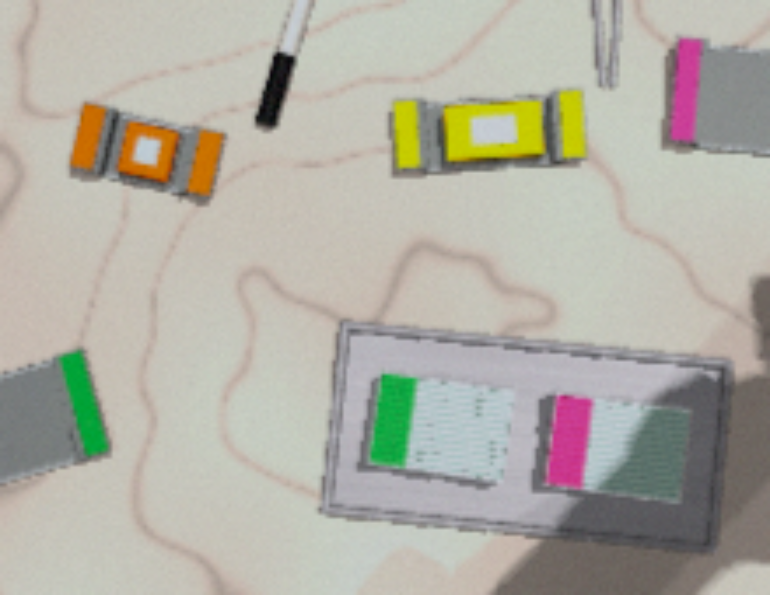

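```bash
python3 - <<'E'
from h import *
c=dict(np.load("/tmp/top2.npz"))
for n,P in(("green",[(382,374),(516,389),(503,483),(369,465)]),("pink",[(557,394),(690,409),(682,500),(547,486)])):
    w=ray(c,np.array(P)/3.5+np.array([180,150])-.5+.14,.035)[:,:2]
    r=cv2.minAreaRect((w*1000).astype(np.float32)); d=w[0]+w[3]-w[1]-w[2]
    print(n,w.mean(0).round(4),np.round(r[1],1),round(r[2],1),np.degrees(np.arctan2(d[1],d[0])).round(1))
for n in("green","pink"):
    for a,ce,p in blobs(c,n,amin=150)[:4]:
        if .03<depthz(c,p)[2]<.04:
            r=cv2.minAreaRect((ray(c,p,.035)[:,:2]*1000).astype(np.float32)); print(n,ray(c,ce,.035),r)
E
python3 t.py .4674 -.0893 .1 -7.5
```

```text
green [0.4803 0.0164] [81.3 56.8] 81.7 82.3
pink [ 0.4673 -0.0892] [81.2 55.4] 83.4 83.1
green [[0.48530511 0.04619483 0.035     ]] ((485.17694091796875, 46.149024963378906), (20.441020965576172, 53.38172912597656), 80.70879364013672)
pink [[ 0.47145346 -0.05925278  0.035     ]] ((471.38104248046875, -59.28694152832031), (20.166566848754883, 53.01973342895508), 81.01216125488281)
t 20.25 pos [ 0.5119 -0.2716  0.1345] yaw -3.69 tilt 0.26 w 0.0659 F [-2.5 -2.4  0.7] j [-0.05  0.5   0.62  1.85 -0.36  0.9   0.67]
shift [-1.406 -4.48   0.841] turn 0.476
```

play_rows --commands "0.65 -1.4 -4.5 0 0.45;0.65 -1.4 -4.5 0 0.45;0.65 -1.4 -4.5 0 0.45;0.65 -1.4 -4.5 0.4 0.45;0.65 -1.4 -4.5 0.8 0.45;0.65 -1.4 -4.5 0.8 0.45;0.65 -1.4 -4.5 0.8 0.45"

```text
clock: 21.12
ee_pos: [0.4706, -0.0822, 0.0992]
tool_rot: [0.998, -0.061, -0.0, 0.0]
force: [-0.1, 0.0, 0.0]
width: 0.0727
```

```bash
python3 t.py .4673 -.0892 .031 -7
```

```text
t 21.12 pos [ 0.4706 -0.0822  0.0992] yaw -7.0 tilt 0.05 w 0.0727 F [-0.1  0.   0. ] j [-0.43  0.4   0.62  2.12 -0.34  0.72  0.3 ]
shift [-0.06   0.183  1.706] turn 0.0
```

play_rows --commands "0.65 -0.06 0.18 0.5 0;0.65 -0.06 0.18 0.9 0;0.65 -0.06 0.18 1.3 0;0.65 -0.06 0.18 1.5 0;0.65 -0.06 0.18 1.5 0"

```text
clock: 21.75
ee_pos: [0.467, -0.0871, 0.0386]
tool_rot: [0.998, -0.059, -0.001, 0.0]
force: [-0.7, 0.4, 0.0]
width: 0.0728
```

```bash
python3 t.py .4673 -.0892 .031 -7
```

```text
t 21.75 pos [ 0.467  -0.0871  0.0386] yaw -6.82 tilt 0.07 w 0.0728 F [-0.7  0.4  0. ] j [-0.34  0.5   0.53  2.16 -0.45  0.59  0.4 ]
shift [0.014 0.051 0.191] turn 0.023
```

play_rows --commands "0.65 0 0.02 0.15 0;0.65 0 0.02 0.18 0;0.65 0 0.02 0.18 0;-1 0 0.02 0.18 0;-1 0 0.02 0.18 0;-1 0 0.02 0.18 0;-1 0 0.02 0.18 0;-1 0 0.02 0.18 0"

```text
clock: 22.75
ee_pos: [0.4675, -0.0879, 0.0321]
tool_rot: [0.998, -0.059, 0.0, -0.0]
force: [0.7, 0.6, 2.6]
width: 0.0556
```

```bash
python3 t.py .6801 -.1967 .12 -5.9
```

```text
t 22.75 pos [ 0.4675 -0.0879  0.0321] yaw -6.8 tilt 0.03 w 0.0556 F [0.7 0.6 2.6] j [-0.32  0.51  0.52  2.16 -0.46  0.58  0.41]
shift [ 5.602  2.072 -2.194] turn -0.113
```

play_rows --commands "-1 0 0 -0.1 0;-1 0 0 -0.5 0;-1 0 0 -1.2 0;-1 0 0 -2 0;-1 5.6 2.07 -2 -0.11;-1 5.6 2.07 -2 -0.11;-1 5.6 2.07 -2 -0.11;-1 5.6 2.07 -2 -0.11;-1 5.6 2.07 -1.5 -0.11;-1 5.6 2.07 -1.5 -0.11"

```text
clock: 24.0
ee_pos: [0.6775, -0.1959, 0.09]
tool_rot: [0.999, -0.052, -0.003, -0.0]
force: [-0.1, 0.1, -2.6]
width: 0.0555
```

```bash
python3 t.py .6801 -.1967 .035 -5.9; python3 - <<'E'
from workcell import manip
from h import *
c=manip.read_camera("side"); cv2.imwrite("pics/s12.png",cv2.resize(c["pixels"][180:430,320:540],None,fx=2.3,fy=2.3)); 
E
```

```text
t 24.0 pos [ 0.6775 -0.1959  0.09  ] yaw -5.95 tilt 0.29 w 0.0555 F [-0.1  0.1 -2.6] j [-0.14  0.75  0.57  1.54 -0.45  0.99  0.45]
shift [0.073 0.013 1.376] turn -0.007
```

View pics/s12.png

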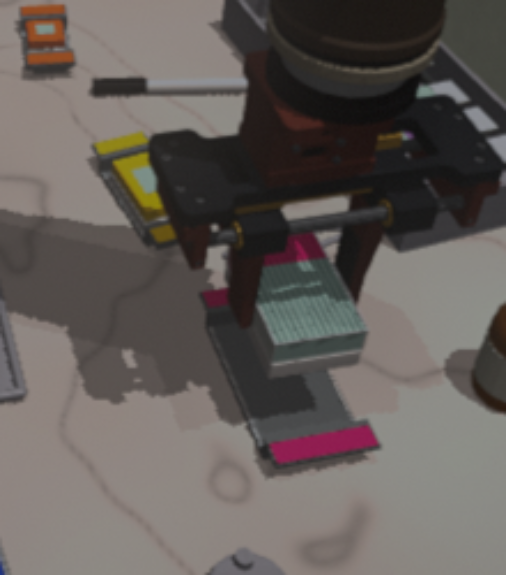

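```bash
python3 - <<'E'
from h import *
c=dict(np.load("/tmp/top0.npz"))
v,u=np.mgrid[95:140,405:450]; p=np.c_[u.ravel(),v.ravel()]
K=c["K"];E=c["extrinsics"];d=c["depth"][p[:,1],p[:,0]]
q=np.c_[(p[:,0]-K[0,2])/K[0,0]*d,(p[:,1]-K[1,2])/K[1,1]*d,d]@E[:3,:3].T+E[:3,3]
for z in(.02,.05,.07,.085):
    k=q[:,2]>z
    if k.any(): print(z,k.sum(),q[k].min(0).round(3),q[k].max(0).round(3))
E
```

```text
0.02 515 [ 0.49  -0.298  0.02 ] [ 0.859 -0.008  1.052]
0.05 402 [ 0.49  -0.267  0.05 ] [ 0.832 -0.008  1.052]
0.07 241 [ 0.49  -0.262  0.07 ] [ 0.826 -0.008  1.052]
0.085 119 [ 0.49  -0.257  0.086] [ 0.822 -0.008  1.052]
```

```bash
python3 - <<'E'
from h import *
c=dict(np.load("/tmp/top0.npz"))
v,u=np.mgrid[95:140,405:450]; p=np.c_[u.ravel(),v.ravel()]
K=c["K"];E=c["extrinsics"];d=c["depth"][p[:,1],p[:,0]]; p=p[d>0]; d=d[d>0]
q=np.c_[(p[:,0]-K[0,2])/K[0,0]*d,(p[:,1]-K[1,2])/K[1,1]*d,d]@E[:3,:3].T+E[:3,3]
for z in(.02,.05,.07,.085,.09,.1):
    k=q[:,2]>z
    if k.any(): print(z,k.sum(),q[k].min(0).round(3),q[k].max(0).round(3))
E
```

```text
0.02 505 [ 0.789 -0.298  0.02 ] [ 0.859 -0.224  0.104]
0.05 392 [ 0.789 -0.267  0.05 ] [ 0.832 -0.225  0.104]
0.07 231 [ 0.795 -0.262  0.07 ] [ 0.826 -0.229  0.104]
0.085 109 [ 0.801 -0.257  0.086] [ 0.822 -0.236  0.104]
0.09 104 [ 0.801 -0.257  0.09 ] [ 0.822 -0.236  0.104]
0.1 56 [ 0.802 -0.257  0.1  ] [ 0.821 -0.236  0.104]
```

play_rows --commands "-1 0.05 0.01 0.4 0;-1 0.05 0.01 0.8 0;-1 0.05 0.01 1.1 0;-1 0.05 0.01 1.25 0;-1 0.05 0.01 1.32 0;-1 0.05 0.01 1.32 0;-1 0.05 0.01 1.32 0"

```text
clock: 24.92
ee_pos: [0.682, -0.1974, 0.0397]
tool_rot: [0.999, -0.052, 0.0, 0.0]
force: [-0.3, -0.4, -1.6]
width: 0.0557
```

```bash
python3 t.py .6801 -.1967 .033 -5.9
```

```text
t 24.93 pos [ 0.682  -0.1974  0.0397] yaw -5.94 tilt 0.05 w 0.0557 F [-0.3 -0.4 -1.6] j [-0.12  0.81  0.54  1.55 -0.49  0.91  0.48]
shift [-0.05  -0.014  0.167] turn -0.004
```

play_rows --commands "-1 -0.03 -0.01 0.06 0;-1 -0.03 -0.01 0.1 0;-1 -0.03 -0.01 0.13 0;-1 -0.03 -0.01 0.15 0;-1 -0.03 -0.01 0.15 0"

```text
clock: 25.55
ee_pos: [0.6806, -0.1967, 0.0333]
tool_rot: [0.999, -0.052, 0.0, -0.0]
force: [-0.9, 0.6, -0.9]
width: 0.0558
```

```bash
python3 t.py .6801 -.1967 .033 -5.9
```

```text
t 25.55 pos [ 0.6806 -0.1967  0.0333] yaw -5.93 tilt 0.01 w 0.0558 F [-0.9  0.6 -0.9] j [-0.12  0.82  0.53  1.56 -0.49  0.9   0.48]
shift [-0.012  0.002  0.008] turn -0.003
```

play_rows --commands "-1 0 0 0.02 0;-1 0 0 0.04 0;-1 0 0 0.04 0"

```text
clock: 25.92
ee_pos: [0.6806, -0.1967, 0.0333]
tool_rot: [0.999, -0.052, 0.0, -0.0]
force: [-5.7, 2.1, 12.2]
width: 0.0559
```

play_rows --commands "0.4 0 0 -0.02 0;0.65 0 0 -0.02 0;0.65 0 0 -0.02 0;0.65 0 0 -0.5 0;0.65 0 0 -1.3 0;0.65 0 0 -2.2 0;0.65 0 0 -2.5 0;0.65 0 0 -2.5 0"

```text
clock: 26.92
ee_pos: [0.6811, -0.1968, 0.1328]
tool_rot: [0.999, -0.052, 0.001, 0.0]
force: [-0.3, 0.8, 0.2]
width: 0.0725
```

```bash
python3 t.py .4803 .0164 .1 -7.7; python3 - <<'E'
from workcell import manip
from h import *
c=manip.read_camera("side"); cv2.imwrite("pics/s13.png",cv2.resize(c["pixels"][180:430,320:540],None,fx=2.3,fy=2.3)); 
E
```

```text
t 26.93 pos [ 0.6811 -0.1968  0.1328] yaw -5.92 tilt 0.11 w 0.0725 F [-0.3  0.8  0.2] j [-0.15  0.71  0.59  1.5  -0.43  1.06  0.44]
shift [-5.544 -4.784  0.809] turn 0.222
```

View pics/s13.png

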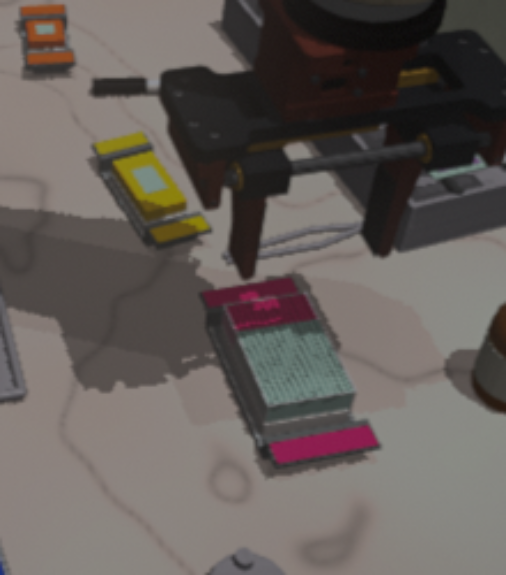

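Pink pack lies flat in its holder (crop 290,360). Now the green pack.

play_rows --commands "0.65 -5.54 -4.78 0 0.2;0.65 -5.54 -4.78 0 0.2;0.65 -5.54 -4.78 0 0.2;0.65 -5.54 -4.78 0 0.2;0.65 -5.54 -4.78 0.3 0.2;0.65 -5.54 -4.78 0.7 0.2;0.65 -5.54 -4.78 0.8 0.2;0.65 -5.54 -4.78 0.8 0.2;0.65 -5.54 -4.78 0.8 0.2"

```text
clock: 28.1
ee_pos: [0.4806, 0.0151, 0.0997]
tool_rot: [0.998, -0.067, 0.0, 0.0]
force: [-0.4, 0.2, -1.0]
width: 0.0726
```

```bash
python3 t.py .4803 .0164 .038 -7.7
```

```text
t 28.1 pos [0.4806 0.0151 0.0997] yaw -7.64 tilt 0.05 w 0.0726 F [-0.4  0.2 -1. ] j [-0.64  0.4   0.63  2.11 -0.36  0.73  0.09]
shift [-0.013 -0.032  1.542] turn 0.007
```

play_rows --commands "0.65 0 -0.03 0.5 0;0.65 0 -0.03 0.9 0;0.65 0 -0.03 1.3 0;0.65 0 -0.03 1.5 0;0.65 0 -0.03 1.65 0;0.65 0 -0.03 1.68 0;0.65 0 -0.03 1.68 0"

```text
clock: 28.98
ee_pos: [0.4803, 0.0175, 0.0326]
tool_rot: [0.998, -0.066, 0.0, -0.0]
force: [0.4, -0.7, 0.5]
width: 0.0726
```

```bash
python3 t.py .4803 .0164 .032 -7.7
```

```text
t 28.98 pos [0.4803 0.0175 0.0326] yaw -7.52 tilt 0.03 w 0.0726 F [ 0.4 -0.7  0.5] j [-0.55  0.52  0.53  2.15 -0.47  0.59  0.19]
shift [0.004 0.028 0.016] turn 0.022
```

play_rows --commands "-1 0 0 0 0;-1 0 0 0 0;-1 0 0 0 0;-1 0 0 0 0;-1 0 0 0 0"

```text
clock: 29.6
ee_pos: [0.4805, 0.0176, 0.0327]
tool_rot: [0.998, -0.066, 0.0, -0.0]
force: [-0.0, 0.3, 4.8]
width: 0.0558
```

```bash
python3 t.py .4813 .2956 .1 15.3
```

```text
t 29.6 pos [0.4805 0.0176 0.0327] yaw -7.52 tilt 0.05 w 0.0558 F [-0.   0.3  4.8] j [-0.55  0.52  0.53  2.15 -0.47  0.59  0.19]
shift [-0.888 -6.893 -1.682] turn -2.852
```

play_rows --commands "-1 0 0 -0.1 0;-1 0 0 -0.5 0;-1 0 0 -1.2 0;-1 0 0 -2 0;-1 -0.89 -6.89 -2 -1;-1 -0.89 -6.89 -2 -2;-1 -0.89 -6.89 -2 -2.85;-1 -0.89 -6.89 -2 -2.85;-1 -0.89 -6.89 -1.6 -2.85;-1 -0.89 -6.89 -1.5 -2.85"

```text
clock: 30.85
ee_pos: [0.4794, 0.2978, 0.0919]
tool_rot: [0.991, 0.135, -0.001, 0.0]
force: [1.1, -1.2, -1.9]
width: 0.0558
```

```bash
python3 t.py .4813 .2956 .037 15.3; python3 - <<'E'
from workcell import manip
from h import *
c=manip.read_camera("side"); cv2.imwrite("pics/s14.png",cv2.resize(c["pixels"][60:260,150:350],None,fx=2.6,fy=2.6)); 
E
```

```text
t 30.85 pos [0.4794 0.2978 0.0919] yaw 15.53 tilt 0.08 w 0.0558 F [ 1.1 -1.2 -1.9] j [-1.    0.52  0.48  1.91 -0.33  0.79 -0.07]
shift [0.032 0.065 1.373] turn 0.029
```

View pics/s14.png

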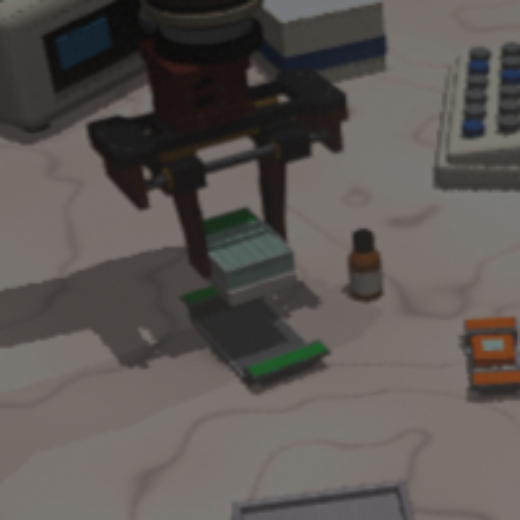

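play_rows --commands "-1 0.03 0.06 0.4 0;-1 0.03 0.06 0.8 0;-1 0.03 0.06 1.1 0;-1 0.03 0.06 1.25 0;-1 0.03 0.06 1.33 0;-1 0.03 0.06 1.33 0;-1 0.03 0.06 1.33 0"

```text
clock: 31.78
ee_pos: [0.4829, 0.2936, 0.0396]
tool_rot: [0.991, 0.133, 0.0, -0.0]
force: [0.4, -0.4, -1.5]
width: 0.0561
```

```bash
python3 t.py .4813 .2956 .0335 15.3
```

```text
t 31.77 pos [0.4829 0.2936 0.0396] yaw 15.28 tilt 0.04 w 0.0561 F [ 0.4 -0.4 -1.5] j [-0.95  0.59  0.43  1.94 -0.38  0.69 -0.02]
shift [-0.025 -0.058  0.152] turn -0.002
```

play_rows --commands "-1 -0.02 -0.05 0.06 0;-1 -0.02 -0.05 0.1 0;-1 -0.02 -0.05 0.13 0;-1 -0.02 -0.05 0.15 0;-1 -0.02 -0.05 0.16 0;-1 -0.02 -0.05 0.16 0"

```text
clock: 32.52
ee_pos: [0.4813, 0.2952, 0.0337]
tool_rot: [0.991, 0.133, -0.0, -0.0]
force: [-4.8, -1.5, 8.4]
width: 0.0559
```

```bash
python3 t.py .4813 .2956 .0335 15.3
```

```text
t 32.52 pos [0.4813 0.2952 0.0337] yaw 15.27 tilt 0.04 w 0.0559 F [-4.8 -1.5  8.4] j [-0.95  0.6   0.43  1.94 -0.39  0.68 -0.02]
shift [ 0.003 -0.01   0.005] turn -0.003
```

play_rows --commands "0.4 0 0 0 0;0.65 0 0 0 0;0.65 0 0 0 0;0.65 0 0 -0.5 0;0.65 0 0 -1.3 0;0.65 0 0 -2.4 0;0.65 -3 6 -4 0;0.65 -3 6 -4 0;0.65 -3 6 -4 0;0.65 -3 6 -4 0"

```text
clock: 33.78
ee_pos: [0.4333, 0.0548, 0.1873]
tool_rot: [0.991, 0.133, 0.0, -0.0]
force: [1.2, -0.9, -0.3]
width: 0.0724
```

```bash
python3 t.py; python3 - <<'E'
from workcell import manip
from h import *
c=manip.read_camera("top"); s=manip.read_camera("side")
cv2.imwrite("pics/t15.png",np.clip(c["pixels"]*1.4,0,255).astype(np.uint8)); cv2.imwrite("pics/s15.png",s["pixels"])
H=holders(dict(np.load("/tmp/top0.npz")))
for col,z in(("green",.036),("pink",.036),("blue",.026),("yellow",.026),("orange",.024)):
    hc,ang,_=H[col]; ax=np.array([np.cos(np.radians(ang)),np.sin(np.radians(ang))])
    for a,ce,p in blobs(c,col,amin=40):
        q=depthz(c,p); w=ray(c,p,z)[:,:2]
        if np.linalg.norm(w.mean(0)-hc)<.05 and q[2]>.0215:
            r=cv2.minAreaRect((w*1000).astype(np.float32)); d=np.array(r[0])/1000-hc
            print(col,"z",q[2].round(4),"rect",np.round(r[1],1),"ang",round((r[2]-ang+45)%90-45,1),"along",round(d@ax*1000,1),"across mm",round((d[1]*ax[0]-d[0]*ax[1])*1000,1))
E
```

```text
t 33.77 pos [0.4333 0.0548 0.1873] yaw 15.28 tilt 0.04 w 0.0724 F [ 1.2 -0.9 -0.3] j [-0.82  0.16  0.66  2.13 -0.12  0.89  0.18]
green z 0.0362 rect [53.  21.3] ang -1.9 along 28.7 across mm 0.5
pink z 0.0359 rect [21.7 53.4] ang -1.0 along 29.2 across mm 0.9
blue z 0.0264 rect [59.6 31.6] ang 0.5 along 1.8 across mm 0.4
yellow z 0.0268 rect [33.7 60.6] ang -0.8 along -2.8 across mm 1.7
orange z 0.0247 rect [32.5 32.5] ang 1.9 along -2.5 across mm 1.5
```

View pics/t15.png

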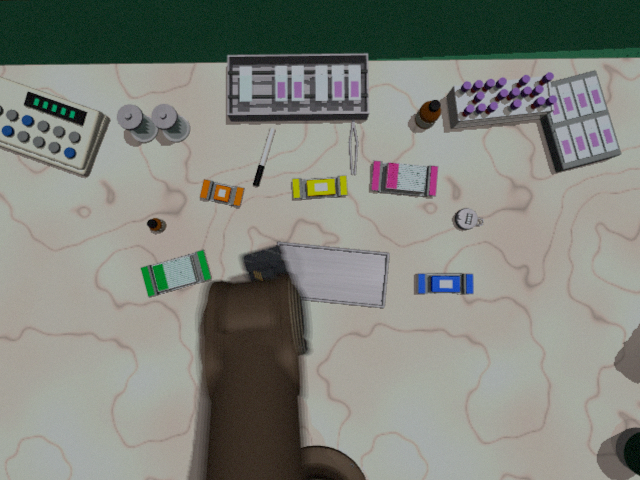

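View pics/s15.png

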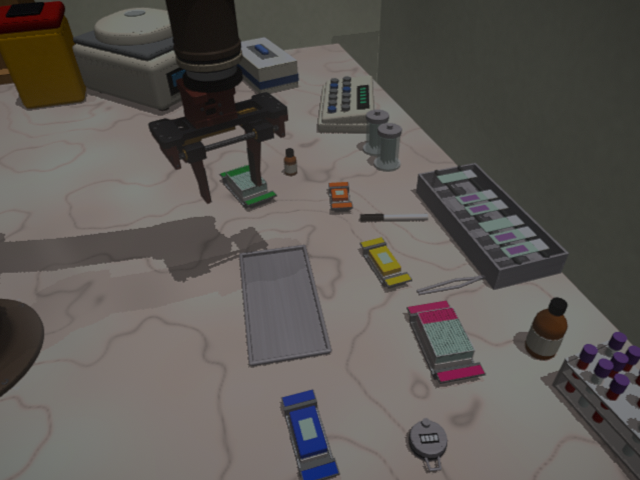

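Everything is in place: offsets are 3 mm or less, angles 2° or less, and heights are right. In the top view green is at (176,272), orange (222,193), yellow (320,187), pink (403,179) and blue (444,284). I'll let the arm settle, then hand in.

play_rows --commands "0.65 0 0 0 0;0.65 0 0 0 0;0.65 0 0 0 0;0.65 0 0 0 0"

```text
clock: 34.38
ee_pos: [0.4337, 0.0573, 0.1865]
tool_rot: [0.991, 0.134, -0.0, 0.0]
force: [0.5, -0.3, -0.2]
width: 0.0725
```

```bash
python3 t.py; python3 -c "
from workcell import manip
print(manip.sign_off())"
```

```text
t 34.38 pos [0.4337 0.0573 0.1865] yaw 15.35 tilt 0.05 w 0.0725 F [ 0.5 -0.3 -0.2] j [-0.82  0.16  0.65  2.12 -0.13  0.89  0.17]
the job is handed in; nothing more can be done
None
```

I took the stack apart in the order orange, blue, yellow, pink, green. Each piece was lowered until the wrist felt the holder floor (6–12 N) before I let go. I handed the job in at 34.4 s of the 115 s allowed, with the gripper open and clear of everything.

The last top-camera check found every piece in the holder of its colour, with centres at most about 3 mm off and turned at most 2°. Heights matched lying flat to about 1 mm, and the side view looked right too. For the two packs I worked out the centres from their colour bands, not from the whole outline. No check failed. The two cameras disagreed by about 1–3 mm, mostly in height, which is roughly the stated calibration error.

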